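# Hook the tool arm into the slotted upright and lock it

### The arm

A 6-joint arm with a two-finger parallel gripper is mounted at the origin on a cart in front of the work surface, level with it; the furniture and walls round the work are solid. World frame = base frame: x ahead of the robot, y to its left, z up, the work surface at z = 0. Lengths are in mm, angles in rad, forces in N, time in s.
With the tool pointing down it reaches from about 350 to 775 mm from the base axis. Payload 7.3 kg.
Tool frame: the origin (TCP) lies at the very end of the fingers, on their centre line; the grasp point (between the pads) lies 19 mm behind it; z points along the fingers, y is the line along which they close (so a half turn about z gives the same grasp; the last joint's range is limited). The gripper opens to 92 mm and grips with 3 to 60 N. Pads are 19 mm wide; open, the fingers measure 130 mm over their backs; the gripper's body (75 mm by 190 mm) begins 47 mm behind the grasp point.
Start: joints at [0.959, 0.342, 1.524, -0, 1.275, -0.146], TCP at [235.787, 469.094, 226.741] pointing down, gripper open.
Joint ranges: [-2.53, 2.53], [-0.77, 2.02], [0.04, 2.7], [-1, 4.14], [0.28, 2.66], [-3.11, 3.11]. Speed limits (rad/s): [2.57, 2.57, 3.14, 3.14, 3.14, 3.14].

### API

Orientations are given as [roll, pitch, yaw] about the fixed x, y, z axes, in that order (R = Rz(yaw) Ry(pitch) Rx(roll)).
In Python, from plant import * gives the robot as it stands.
- The arm moves only by the tool arm_command, never from a script. Its arguments are lists of equal length, an entry for each row: "gripper": the finger opening in mm, from 0 to 91.8; "dp": the shift along the tool's x, y, z in units of 25 mm (1.0 is 25 mm), a list of three; "twist": the turn about the tool's z in units of 5 degrees (1.0 is 5 degrees). A call has exactly 5 rows; each row shifts and turns the commanded pose from where the row before left it, along the tool's axes as they then stand; what a row does not reach is not made up. A row lasts 1/8 s, in which the tool goes at most 62.5 mm and 10.7 degrees, less where a joint would pass 70% of its speed; a pose out of reach is approached as far as the arm can. A call is refused whole if a number of a shift passes 1 or a number of a turn 1, either way. A call with a gripper value outside its range is refused whole. The fingers move at their own pace and stop on an object; the grip force is fixed at half the most. Time passes only in rows, so rows that do not move let the fingers close, or fill a call up. It gives the time, the measured TCP pose, the force, the opening and the grip force at its end, in the units of the state.
- get_obs(): the state, without advancing time (a new reading comes with each control period).
- capture(name): name is "side" or "top"; returns the picture (480x640x3 uint8, red, green, blue); there is no depth.
- get_calibration(name): a dict with "mtx" (3x3 intrinsics, pixels), "position" and "attitude" of the camera in the world. Camera axes: x right, y down, z forward; pixel columns grow to the right and rows downward; lengths in mm; the calibration is good to about 2 mm. A picture is of the moment at which its call begins. get_calibration takes no time and is no camera call.
- close_job(): hands the job in; it is judged then, once.
The state is a dict: "time": time; "joint_positions": joint angles; "dq": joint speeds; "tau": joint torques, N m; "tool_pos": TCP position; "tcp_rot": TCP orientation; "contact_force": force on the tool from outside, world axes, zero at the start; "moment": the same for the moment, N m; "grip_width": finger opening in mm; "finger_force": force on a finger pad.
Only numpy, scipy, OpenCV 4.12 (cv2) and the standard library are available. Lean on these libraries where they do the work, as an engineer would, in place of code of your own. Each camera call takes 0.05 s, during which the arm holds its last target. There are 200 camera calls.

### The job

Hang the blue bracket on the grey slotted upright: hook its two claws into the two slots and press it straight down until it is fully home and the red catch has sprung out over the top of its back plate, then let go. Leave the yellow bracket, which has no claws, where it stands.

Things in the scene. Friction and masses are not known exactly. Their poses are not given: they have to be found in the camera images.
- blue_grip (a point): Grip point of the blue bracket (arm: upright web 12 thick in y, 50 high, top 10 above; 40 above underside). x to its back plate (72 wide, rear face 95 ahead, top 40 above), z up; end stop 44 wide, 70 behind. Rear claws at y +-24: 10 wide, reach 17, from 2 below to 22 above; neck underside 14 above, tongue hangs 16 below it, 7 (top) to 12 (tip) off the plate. 0.25 kg. All mm.
- upright_seat (a point): Point on the face of the grey fixed upright (175 tall, 100 wide), mid-width, at the slots' lower edge, 114 above the bench. x into it, z up. Slots at y +-24: 30 wide, 44 high from here up, in a 5 face, hollow behind. Claws at mid-slot: blue_grip 12 above this; push along x till plate meets face, then down. Home: blue_grip at x -95, y 0 (play +-10), z -14. All mm.
- catch (a joint): Small red spring catch in the rib between the slots, 13 mm wide, 9 high, underside 29 mm above upright_seat. Metres pushed in: 0 = out, 7 mm proud of the face; 0.007 = flush. The back plate pushes it in (2 to 5.5 N) as the claws enter; its rubbing may hold the bracket up, so push down. It springs out to 0 above the plate's top in the last 3 mm.
- yellow_grip (a point): Grip point of the yellow bracket, a bystander of the same size and form as the blue one, but with screws in its back plate and no claws. Point and axes as for blue_grip.
Mind the look-alikes: they are no part of the job. Of the things that look like the part that bears blue_grip, the larger one is meant.

How it is judged (in metres and radians):
At the end, for the whole second after the job is handed in: Blue bracket fully home on the upright: blue_grip 95 mm (+-8) in front of the face, centred within 20 mm, 14 mm (+8/-12) below the slots' lower edge; within 12 degrees of square to the face, 10 of upright; red catch sprung out to within 3 mm (x of blue_grip in the frame of upright_seat between -0.103 and -0.087 m and y of blue_grip in the frame of upright_seat between -0.02 and 0.02 m and z of blue_grip in the frame of upright_seat between -0.026 and -0.006 m and angle between the x axis of blue_grip and the x axis of upright_seat, either way round below 0.21 rad and angle between blue_grip's own z axis and vertical below 0.175 rad and value of joint catch below 0.003 m); the robot touches nothing.
It fails at once if the yellow bracket is moved more than 30 mm (distance of yellow_grip from where it was at the start of the episode above 0.03 m).
It also fails if it takes over 42 s, if anything falls off the work surface, if the arm or the gripper's body presses on something with over 40 N, if the wrist force passes 120 N, or if a joint passes its speed limit or range.

## Working session

There is one attempt and no reset: what is moved stays moved. The work goes in short steps, Python scripts to look and compute and a tool call to move; the robot and the scene stay as the last step left them, time stands still between calls to the robot, and variables do not carry over. Pictures are saved under pics/ and viewed, at most 10 in all, crops included, and the job is handed in when it is done.

Besides the shell and the picture viewer there is one more tool, called after "Call:" in YAML: its name, and indented under it one key for each argument. arm_command: Moves the arm, as the interface text tells. Its arguments: {"type":"object","properties":{"gripper":{"type":"array"},"dp":{"type":"array"},"twist":{"type":"array"}},"required":["gripper","dp","twist"]}

```bash
mkdir -p pics; python3 - <<'E'
from plant import *
import cv2
for n in("top","side"):
    cv2.imwrite(f"pics/{n}0.png",capture(n)[:,:,::-1]); print(n,get_calibration(n))
o=get_obs();print(o)
E
```

```text
top {'mtx': array([[437.86368108,   0.        , 317.45236857],
       [  0.        , 437.86368108, 243.44341846],
       [  0.        ,   0.        ,   1.        ]]), 'position': array([ 531.0530808 ,  -25.39170247, 1058.53281963]), 'attitude': array([-3.10551401,  0.004542  , -1.57067403])}
side {'mtx': array([[445.82422799,   0.        , 316.36688638],
       [  0.        , 445.82422799, 244.87403957],
       [  0.        ,   0.        ,   1.        ]]), 'position': array([455.58713958, 657.6512915 , 622.42432603]), 'attitude': array([-2.20484551,  0.02374113, -2.95074739])}
{'time': 0.1, 'joint_positions': array([ 9.58988860e-01,  3.42640769e-01,  1.52493152e+00, -4.08204582e-05,
        1.27539965e+00, -1.46014512e-01]), 'dq': array([ 0.00192999, -0.00176447, -0.00279638, -0.00031985, -0.00057815,
        0.00023665]), 'tau': array([ 1.49143874e-03, -4.32007456e+01, -2.44693869e+01,  7.19595887e-02,
        5.27115364e-02, -6.69877636e-05]), 'tool_pos': array([235.57740456, 468.76438118, 226.11733391]), 'tcp_rot': array([-3.14022236e+00, -1.62060504e-04,  2.67581150e+00]), 'contact_force': array([ 0.00223193, -1.17784761,  0.74930006]), 'moment': array([ 0.07041423,  0.00566222, -0.01925784]), 'finger_force': 0.0, 'grip_width': 91.49789533591607}
```

View pics/top0.png

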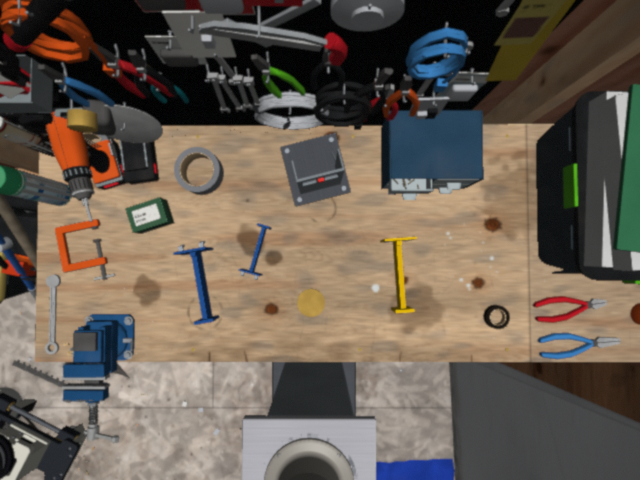

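View pics/side0.png

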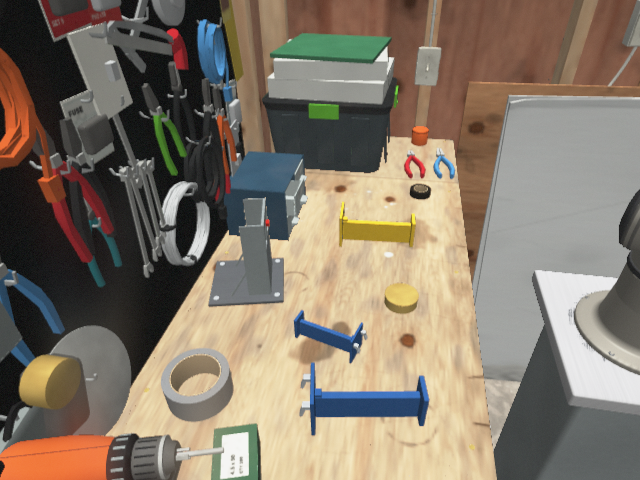

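Top: large blue bracket has its plate at about (193,248) and its end stop at about (206,321). The small blue one at (257,250) is the look-alike, yellow is at (401,275), and the upright is at (318,172) with its red catch facing the robot. I'll zoom in.

```bash
python3 - <<'E'
import cv2,numpy as np
t=cv2.imread("pics/top0.png");s=cv2.imread("pics/side0.png")
a=cv2.resize(t[235:335,165:235],None,fx=5.5,fy=5.5,interpolation=cv2.INTER_CUBIC)
b=cv2.resize(t[125:215,270:360],None,fx=4.4,fy=4.4,interpolation=cv2.INTER_CUBIC)
c=np.zeros((560,790,3),np.uint8);c[:550,:385]=a;c[:396,390:786]=b
cv2.imwrite("pics/c1.png",c)
a=cv2.resize(s[185:315,200:300],None,fx=4,fy=4,interpolation=cv2.INTER_CUBIC)
b=cv2.resize(s[350:440,295:435],None,fx=2.8,fy=2.8,interpolation=cv2.INTER_CUBIC)
c=np.zeros((560,800,3),np.uint8);c[:520,:400]=a;c[:252,405:797]=b
cv2.imwrite("pics/c2.png",c)
E
```

```text
(no output)
```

View pics/c1.png

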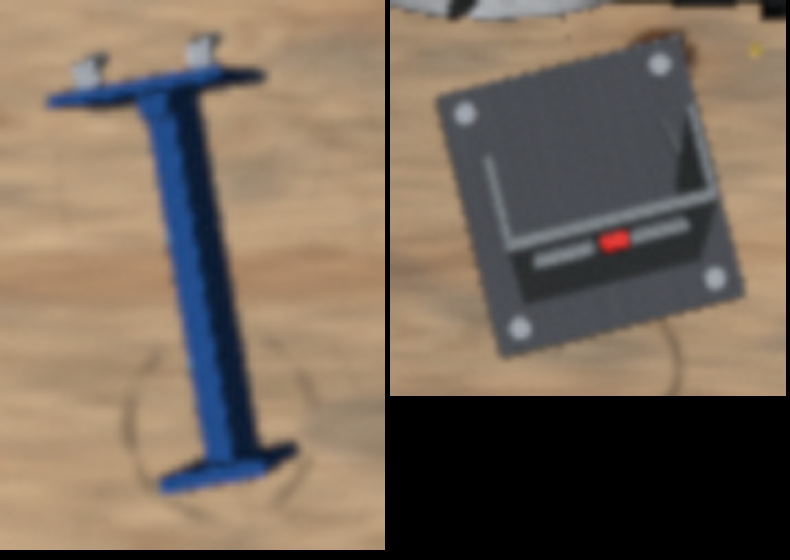

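View pics/c2.png

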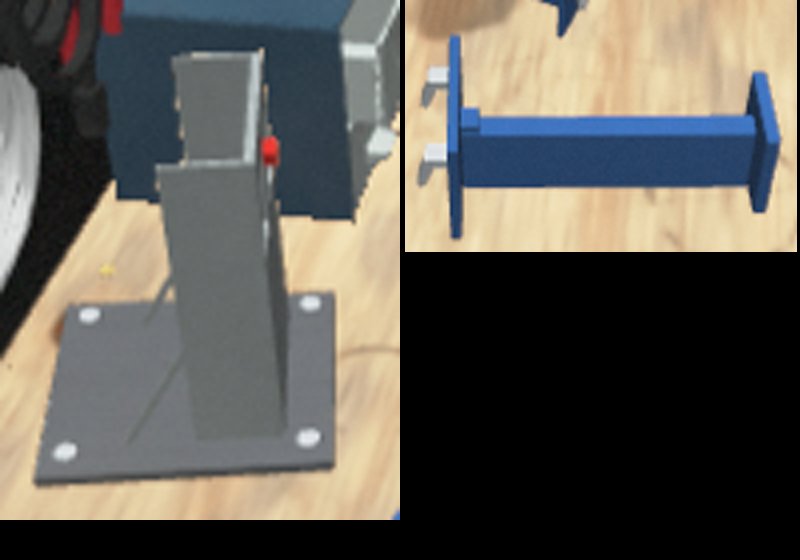

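Top crop: the plate's top edge runs (48,102)–(262,75) and the web's top strip runs (165,150)–(218,440). The upright's face top edge runs (512,250)–(717,200), with the catch at (615,240). Side crop: the upright's face top corners are (254,163) and (264,50), with the catch at (270,152). The large blue bracket's claws point the same way as its plate, toward +x. Next I fit both poses with both cameras.

```bash
cat > h.py <<'E'
from plant import *
import numpy as np
from scipy.spatial.transform import Rotation as R
from scipy.optimize import least_squares
def proj(n,P):
    c=get_calibration(n);p=R.from_euler('xyz',c['attitude']).inv().apply(np.atleast_2d(P)-c['position'])
    q=p@c['mtx'].T;return q[:,:2]/q[:,2:]
def fit(obs,x0):
    # obs: list of (cam, local pt, px); x=(x,y,yaw), local z is world z
    def f(x):
        r=[]
        for n,l,px in obs: r+=list((proj(n,R.from_euler('z',x[2]).apply(l)+[x[0],x[1],0])[0]-px))
        return np.array(r)
    s=least_squares(f,x0,x_scale=[10,10,.1],loss='soft_l1')
    return s.x,f(s.x).reshape(-1,2).round(1)
def togo(p,yaw):
    "tool-axis steps (units) to TCP p and tool yaw, pointing down"
    o=get_obs();r=R.from_euler('xyz',o['tcp_rot'])
    d=r.inv().apply(np.array(p)-o['tool_pos'])/25
    t=-(yaw-o['tcp_rot'][2]);t=np.degrees((t+np.pi)%(2*np.pi)-np.pi)/5
    print('t',round(o['time'],2),'pos',o['tool_pos'].round(1),'go',d.round(2),'twist',round(t,2),'F',o['contact_force'].round(1))
E
python3 - <<'E'
from h import *
T=lambda x,y:np.array([165+x/5.5,235+y/5.5]); U=lambda x,y:np.array([270+(x-390)/4.4,125+y/4.4])
S=lambda x,y:np.array([295+(x-405)/2.8,350+y/2.8]); V=lambda x,y:np.array([200+x/4,185+y/4])
b=[('top',[93,36,80],T(48,102)),('top',[93,-36,80],T(262,75)),('top',[70,0,50],T(167,150)),('top',[-60,0,50],T(218,440)),
 ('side',[95,36,80],S(450,37)),('side',[95,36,0],S(452,236))]
print(fit(b,[500,240,.15]))
u=[('top',[0,50,175],U(511,250)),('top',[0,-50,175],U(717,200)),('top',[-3.5,0,150],U(615,240)),
 ('side',[0,50,175],V(254,163)),('side',[0,-50,175],V(264,50)),('side',[-3.5,0,147.5],V(270,152))]
print(fit(u,[650,0,.24]))
E
```

```text
(array([4.57900969e+02, 2.47497674e+02, 1.54819684e-01]), array([[ 1.5, -0.2],
       [-5.6, -0.3],
       [ 1. , -1.3],
       [-0.1,  2. ],
       [-0.3, 38.2],
       [ 0.6, -1. ]]))
(array([ 6.99498056e+02, -2.86272984e+01,  2.38064492e-01]), array([[-0.4,  0.2],
       [ 0.6, -0. ],
       [ 0.2,  0.6],
       [-0.4, -0. ],
       [-0.4,  0.3],
       [ 0. ,  0.1]]))
```

```bash
python3 - <<'E'
from h import *
T=lambda x,y:np.array([165+x/5.5,235+y/5.5]);S=lambda x,y:np.array([295+(x-405)/2.8,350+y/2.8])
b=[('top',[93,36,80],T(48,102)),('top',[95,-36,0],T(264,73)),('top',[70,0,50],T(167,150)),('top',[-60,0,50],T(218,440)),
 ('side',[95,-36,80],S(450,37)),('side',[95,36,0],S(452,236)),('side',[-66,6,50],S(752,135)),('side',[-66,-6,50],S(752,117)),('side',[-66,6,0],S(750,187))]
x,r=fit(b,[500,240,.15]);print(x,r)
togo([x[0],x[1],100],x[2]+np.pi)
E
```

```text
[4.59251168e+02 2.49446720e+02 1.76622890e-01] [[-0.2 -0.3]
 [ 0.7 -0.6]
 [-0.5 -1.8]
 [-0.4  1.3]
 [ 0.2 -1.3]
 [-0.   1.4]
 [ 1.8 -0.4]
 [ 0.4 -1. ]
 [-1.2  0.6]]
t 0.1 pos [235.6 468.8 226.1] go [-11.93  -3.81   5.05] twist -7.36 F [ 0.  -1.2  0.7]
```

Call:
arm_command:
  gripper: [91,91,91,91,91]
  dp:
    - [-1,-0.32,0]
    - [-1,-0.32,0]
    - [-1,-0.32,0]
    - [-1,-0.32,0.2]
    - [-1,-0.32,0.3]
  twist: [0,0,0,0,0]

```text
time: 0.72
tool_pos: [330.0, 376.5, 214.0]
tcp_rot: [-3.142, -0.0, 2.676]
contact_force: [0.0, 0.2, 0.3]
grip_width: 90.9
finger_force: 0.0
```

Call:
arm_command:
  gripper: [91,91,91,91,91]
  dp:
    - [-1,-0.32,0.5]
    - [-1,-0.32,0.5]
    - [-1,-0.32,0.5]
    - [-1,-0.32,0.5]
    - [-1,-0.32,0.5]
  twist: [0,0,0,0,0]

```text
time: 1.35
tool_pos: [423.6, 284.6, 151.0]
tcp_rot: [-3.141, -0.0, 2.676]
contact_force: [0.9, 0.7, -0.0]
grip_width: 91.3
finger_force: 0.0
```

Call:
arm_command:
  gripper: [91,91,91,91,91]
  dp:
    - [-1,-0.32,0.5]
    - [-0.9,-0.3,0.5]
    - [0,0,0.5]
    - [0,0,0.3]
    - [0,0,0]
  twist: [0,0,-1,-1,-1]

```text
time: 1.98
tool_pos: [458.1, 249.8, 105.6]
tcp_rot: [-3.14, -0.002, 2.94]
contact_force: [0.1, 0.1, 0.5]
grip_width: 90.9
finger_force: 0.0
```

Call:
arm_command:
  gripper: [91,91,91,91,91]
  dp:
    - [0,0,0]
    - [0,0,0]
    - [0,0,0]
    - [0,0,0]
    - [0,0,0]
  twist: [-1,-1,-1,-1,-0.35]

```text
time: 2.6
tool_pos: [458.5, 250.1, 106.4]
tcp_rot: [-3.142, -0.001, -2.965]
contact_force: [1.0, 0.9, -0.7]
grip_width: 90.9
finger_force: 0.0
```

```bash
python3 - <<'E'
from h import *
import cv2
togo([459.3,249.4,21],.1766+np.pi)
s=capture('side')[:,:,::-1];t=capture('top')[:,:,::-1]
a=cv2.resize(s[270:460,270:470],None,fx=2,fy=2,interpolation=3);b=cv2.resize(t[220:340,140:260],None,fx=3.2,fy=3.2,interpolation=3)
c=np.zeros((390,790,3),np.uint8);c[:380,:400]=a;c[:384,403:787]=b;cv2.imwrite('pics/d1.png',c)
E
```

```text
t 2.6 pos [458.5 250.1 106.4] go [-0.03 -0.03  3.42] twist -0.0 F [ 1.   0.9 -0.7]
```

View pics/d1.png

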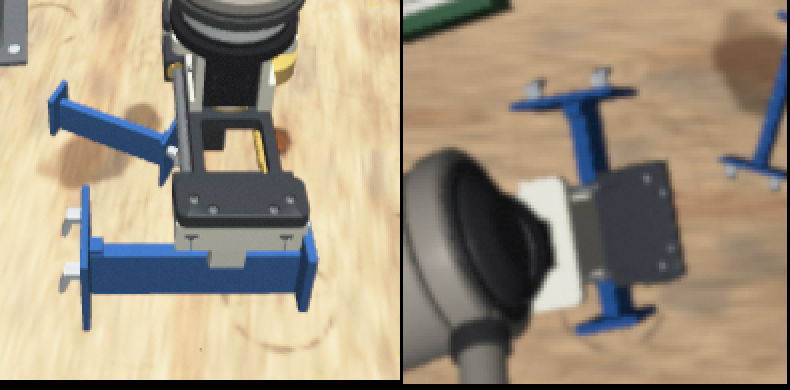

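The gripper straddles the web near the grip point, clear of the small bracket. I'll descend and close.

Call:
arm_command:
  gripper: [91,91,91,91,91]
  dp:
    - [0,0,0.9]
    - [0,0,0.9]
    - [0,0,0.8]
    - [0,0,0.6]
    - [0,0,0.2]
  twist: [0,0,0,0,0]

```text
time: 3.32
tool_pos: [458.4, 250.0, 20.9]
tcp_rot: [-3.141, -0.001, -2.967]
contact_force: [0.6, 0.1, -0.6]
grip_width: 91.2
finger_force: 0.0
```

Call:
arm_command:
  gripper: [40,20,0,0,0]
  dp:
    - [0,0,0]
    - [0,0,0]
    - [0,0,0]
    - [0,0,0]
    - [0,0,0]
  twist: [0,0,0,0,0]

```text
time: 3.95
tool_pos: [458.8, 250.2, 21.9]
tcp_rot: [3.141, 0.0, -2.966]
contact_force: [0.2, 0.0, 1.2]
grip_width: 45.7
finger_force: 0.0
```

Call:
arm_command:
  gripper: [0,0,0,0,0]
  dp:
    - [0,0,0]
    - [0,0,0]
    - [0,0,0]
    - [0,0,0]
    - [0,0,0]
  twist: [0,0,0,0,0]

```text
time: 4.58
tool_pos: [458.7, 250.1, 21.7]
tcp_rot: [-3.142, -0.0, -2.966]
contact_force: [-0.3, -1.3, 0.1]
grip_width: 11.7
finger_force: 30.0
```

Gripped at 11.7 mm. Now I lift.

Call:
arm_command:
  gripper: [0,0,0,0,0]
  dp:
    - [0,0,-0.4]
    - [0,0,-0.8]
    - [0,0,-0.9]
    - [0,0,-0.9]
    - [0,0,-0.45]
  twist: [0,0,0,0,0]

```text
time: 5.2
tool_pos: [459.0, 250.4, 109.4]
tcp_rot: [3.141, 0.002, -2.966]
contact_force: [0.4, -0.1, -3.2]
grip_width: 11.3
finger_force: 30.0
```

```bash
python3 - <<'E'
from h import *
togo([566.4,-60.9,107],.238+np.pi)
E
```

```text
t 5.2 pos [459.  250.4 109.4] go [ -2.05 -13.01   0.09] twist -0.71 F [ 0.4 -0.1 -3.2]
```

Call:
arm_command:
  gripper: [0,0,0,0,0]
  dp:
    - [0,-0.5,0]
    - [0,-0.9,0]
    - [0,-1,0]
    - [0,-1,0]
    - [0,-1,0]
  twist: [0,0,0,0,0]

```text
time: 5.82
tool_pos: [477.3, 140.2, 106.9]
tcp_rot: [-3.142, -0.002, -2.966]
contact_force: [0.5, -0.5, -2.9]
grip_width: 11.9
finger_force: 30.0
```

Call:
arm_command:
  gripper: [0,0,0,0,0]
  dp:
    - [-0.2,-1,0]
    - [-0.2,-1,0]
    - [-0.2,-1,0]
    - [-0.2,-1,0]
    - [-0.2,-1,0]
  twist: [0,0,0,0,0]

```text
time: 6.45
tool_pos: [523.7, 21.6, 106.8]
tcp_rot: [3.141, -0.002, -2.966]
contact_force: [0.4, -0.0, -2.8]
grip_width: 11.9
finger_force: 30.0
```

Call:
arm_command:
  gripper: [0,0,0,0,0]
  dp:
    - [-0.2,-1,0]
    - [-0.2,-0.9,0]
    - [-0.3,-0.9,0]
    - [-0.3,-0.6,0]
    - [0,-0.2,0.1]
  twist: [0,0,0,-0.4,-0.3]

```text
time: 7.08
tool_pos: [565.6, -62.3, 105.2]
tcp_rot: [-3.141, 0.0, -2.905]
contact_force: [-0.4, 0.9, -3.4]
grip_width: 11.7
finger_force: 30.0
```

```bash
python3 - <<'E'
from h import *
import cv2
togo([566.4,-60.9,107],.238+np.pi)
s=capture('side')[:,:,::-1];t=capture('top')[:,:,::-1]
a=cv2.resize(s[180:310,200:330],None,fx=3,fy=3,interpolation=3);b=cv2.resize(t[130:260,260:390],None,fx=3,fy=3,interpolation=3)
c=np.zeros((390,790,3),np.uint8);c[:,:390]=a;c[:,400:790]=b;cv2.imwrite('pics/e1.png',c)
E
```

```text
t 7.08 pos [565.6 -62.3 105.2] go [-0.05  0.05 -0.07] twist -0.01 F [-0.4  0.9 -3.4]
```

View pics/e1.png

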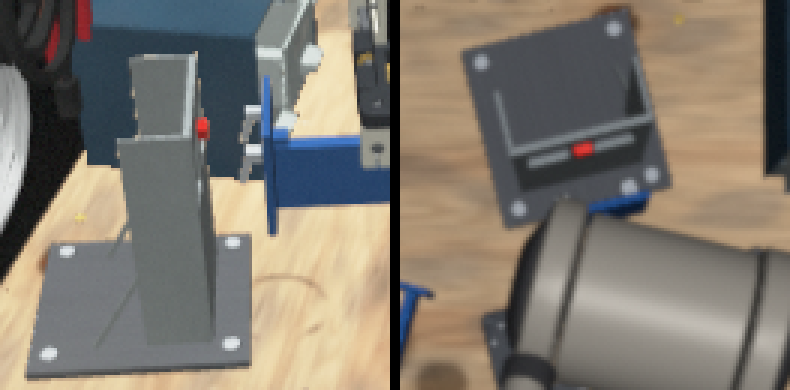

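Side: plate at x≈268 in the crop, upright, facing the upright at about 30 mm. Near bottom corner (272,233), far top corner (267,77). Top: right claw at (629,186). I'll check these against the predicted pose.

```bash
python3 - <<'E'
from h import *
S=lambda x,y:np.array([200+x/3,180+y/3]);T=lambda x,y:np.array([260+(x-400)/3,130+y/3])
z=124.2
b=[('side',[95,36,z-40],S(272,233)),('side',[95,-36,z+40],S(267,77)),('side',[112,24,z+22],S(245,148)),('side',[112,-24,z+22],S(246,108)),('top',[104,-24,z+22],T(629,186))]
for n,l,p in b:print(n,(proj(n,R.from_euler('z',.238).apply(l)+[565.6,-62.3,0])[0]-p).round(1))
x,r=fit(b,[565,-62,.24]);print(x)
Ru=R.from_euler('z',.238)
print('upright frame',Ru.inv().apply(np.array([x[0],x[1],0])-[699.5,-28.6,0]),'tcp',Ru.inv().apply([565.6-699.5,-62.3+28.6,0]))
E
```

```text
side [-0.8  1.3]
side [-1.5 -0.8]
side [-2.6  0.4]
side [-2.5  0.1]
top [ 0.2 -0.3]
[ 5.62760629e+02 -6.34752601e+01  2.40599247e-01]
upright frame [-141.10705755   -1.65457414    0.        ] tcp [-138.07064578   -1.18185155    0.        ]
```

The pose agrees within about 3 mm. I'll push in, with the last part in small steps.

Call:
arm_command:
  gripper: [0,0,0,0,0]
  dp:
    - [0,0.05,-0.07]
    - [-0.3,0,0]
    - [-0.4,0,0]
    - [-0.4,0,0]
    - [-0.2,0,0]
  twist: [0,0,0,0,0]

```text
time: 7.8
tool_pos: [597.0, -51.9, 107.1]
tcp_rot: [3.142, 0.0, -2.904]
contact_force: [-0.3, 1.5, -3.6]
grip_width: 11.9
finger_force: 30.0
```

Call:
arm_command:
  gripper: [0,0,0,0,0]
  dp:
    - [-0.1,0,0]
    - [-0.1,0,0]
    - [-0.1,0,0]
    - [-0.05,0,0]
    - [0,0,0]
  twist: [0,0,0,0,0]

```text
time: 8.43
tool_pos: [604.2, -50.2, 107.0]
tcp_rot: [3.141, -0.001, -2.905]
contact_force: [-3.5, -1.2, -2.2]
grip_width: 11.9
finger_force: 30.0
```

```bash
python3 - <<'E'
from h import *
o=get_obs();Ru=R.from_euler('z',.238)
print(Ru.inv().apply(o['tool_pos']-[699.5,-28.6,114-19]),Ru.inv().apply(o['contact_force']),o['moment'])
E
```

```text
[-97.75642413   1.45983562  11.96213533] [-3.65040759 -0.3500984  -2.22916492] [-0.03467369  0.61172838  0.02157367]
```

Call:
arm_command:
  gripper: [0,0,0,0,0]
  dp:
    - [-0.06,0,0]
    - [-0.06,0,0]
    - [-0.06,0,0]
    - [0,0,0]
    - [0,0,0]
  twist: [0,0,0,0,0]

```text
time: 9.05
tool_pos: [605.9, -50.1, 106.8]
tcp_rot: [3.141, -0.007, -2.905]
contact_force: [-15.2, -5.1, 2.2]
grip_width: 12.3
finger_force: 30.0
```

```bash
python3 - <<'E'
from h import *
o=get_obs();Ru=R.from_euler('z',.238)
print(Ru.inv().apply(o['tool_pos']-[699.5,-28.6,114-19]),Ru.inv().apply(o['contact_force']),o['moment'])
E
```

```text
[-96.01194361   1.12348209  11.80615231] [-15.96763832  -1.410204     2.20546592] [-0.71827058  2.20056257  0.18347928]
```

Plate is at the face (16 N). I'll ease off a little and press down.

Call:
arm_command:
  gripper: [0,0,0,0,0]
  dp:
    - [0.06,0,0]
    - [0,0,0.15]
    - [0,0,0.15]
    - [0,0,0.15]
    - [0,0,0.15]
  twist: [0,0,0,0,0]

```text
time: 9.68
tool_pos: [604.5, -50.5, 92.1]
tcp_rot: [3.141, -0.007, -2.905]
contact_force: [-15.7, -4.9, 4.9]
grip_width: 11.5
finger_force: 30.0
```

Call:
arm_command:
  gripper: [0,0,0,0,0]
  dp:
    - [0,0,0.15]
    - [0,0,0.1]
    - [0,0,0.1]
    - [0,0,0.06]
    - [0,0,0]
  twist: [0,0,0,0,0]

```text
time: 10.3
tool_pos: [604.7, -50.3, 81.6]
tcp_rot: [3.141, -0.007, -2.905]
contact_force: [-14.7, -4.8, 2.5]
grip_width: 12.1
finger_force: 30.0
```

```bash
python3 - <<'E'
from h import *
o=get_obs();Ru=R.from_euler('z',.238)
print(Ru.inv().apply(o['tool_pos']-[699.5,-28.6,114-19]),Ru.inv().apply(o['contact_force']),o['moment'],o['tcp_rot'])
E
```

```text
[-97.30127635   1.22462219 -13.41754816] [-15.43147489  -1.21842452   2.45894027] [-0.57502923  2.09245335  0.15023729] [ 3.14079539 -0.00669581 -2.90463136]
```

Call:
arm_command:
  gripper: [0,0,0,0,0]
  dp:
    - [0,0,0.06]
    - [0,0,0.06]
    - [0,0,0.06]
    - [0,0,0]
    - [0,0,0]
  twist: [0,0,0,0,0]

```text
time: 10.92
tool_pos: [604.9, -50.2, 77.1]
tcp_rot: [3.141, -0.006, -2.905]
contact_force: [-13.8, -4.7, 1.9]
grip_width: 12.1
finger_force: 30.0
```

```bash
python3 - <<'E'
from h import *
import cv2
o=get_obs();Ru=R.from_euler('z',.238)
print(Ru.inv().apply(o['tool_pos']-[699.5,-28.6,114-19]),Ru.inv().apply(o['contact_force']),o['moment'],o['tcp_rot'])
s=capture('side')[:,:,::-1]
cv2.imwrite('pics/f1.png',cv2.resize(s[180:290,220:340],None,fx=5,fy=5,interpolation=3))
E
```

```text
[-96.99831879   1.27430702 -17.88519487] [-14.53731095  -1.29205883   1.94560391] [-0.57264718  1.86729112  0.18861402] [ 3.14083526 -0.00604143 -2.90455996]
```

View pics/f1.png

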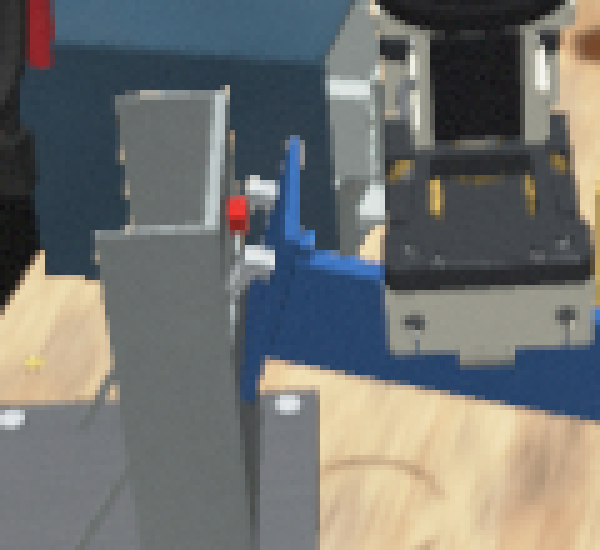

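The bracket has pitched nose-up about 14° in the pads. Web slopes (300,250)→(600,320), plate top (293,137) is off the face, and the claws are not hooked. The cause is the plate's rubbing acting on the 95 mm lever. To mend it I back out, square the bracket on the bench, and regrip nearer the plate.

Call:
arm_command:
  gripper: [0,0,0,0,0]
  dp:
    - [0.1,0,-0.2]
    - [0.1,0,-0.2]
    - [0.5,0,0]
    - [0.8,0,0]
    - [1,0,0]
  twist: [0,0,0,0,0]

```text
time: 11.6
tool_pos: [546.3, -64.3, 87.7]
tcp_rot: [-3.141, 0.001, -2.905]
contact_force: [0.0, -0.5, -2.5]
grip_width: 11.8
finger_force: 30.0
```

Call:
arm_command:
  gripper: [0,0,0,0,0]
  dp:
    - [1,0,0]
    - [0.9,0,0.2]
    - [0.6,0,0.5]
    - [0,0,0.6]
    - [0,0,0.5]
  twist: [0,0,0,0,0]

```text
time: 12.22
tool_pos: [486.8, -78.9, 41.9]
tcp_rot: [-3.141, 0.001, -2.905]
contact_force: [1.0, -0.2, 5.6]
grip_width: 11.8
finger_force: 30.0
```

Call:
arm_command:
  gripper: [0,0,0,0,0]
  dp:
    - [0,0,0.15]
    - [0,0,0.15]
    - [0,0,0.15]
    - [0,0,0.15]
    - [0,0,0.15]
  twist: [0,0,0,0,0]

```text
time: 12.85
tool_pos: [490.0, -79.3, 25.2]
tcp_rot: [-3.138, 0.007, -2.905]
contact_force: [5.7, 1.0, 6.2]
grip_width: 12.0
finger_force: 30.0
```

Call:
arm_command:
  gripper: [0,0,30,91,91]
  dp:
    - [0,0,0.12]
    - [0,0,0]
    - [0,0,0]
    - [0,0,0]
    - [0,0,0]
  twist: [0,0,0,0,0]

```text
time: 13.48
tool_pos: [485.7, -78.7, 20.4]
tcp_rot: [3.141, -0.001, -2.905]
contact_force: [-0.2, 0.3, -0.2]
grip_width: 37.5
finger_force: 0.0
```

```bash
python3 - <<'E'
from h import *
import cv2
o=get_obs();print(o['tool_pos'],o['contact_force'],o['grip_width'])
s=capture('side')[:,:,::-1]
cv2.imwrite('pics/g1.png',cv2.resize(s[190:330,230:400],None,fx=4,fy=4,interpolation=3))
E
```

```text
[485.66754805 -78.66961983  20.43418922] [-0.17774947  0.25962506 -0.21328631] 37.457815870131604
```

View pics/g1.png

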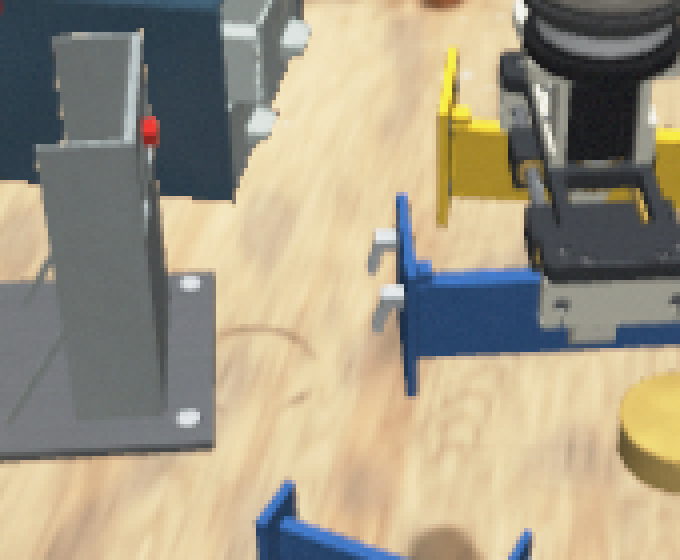

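The bracket stands flat on the bench: plate far top (400,195), near bottom (410,395), claw tips (375,232) and (381,288). The catch is out. I'll fit it and regrip 40 mm nearer the plate.

```bash
python3 - <<'E'
from h import *
S=lambda x,y:np.array([230+x/4,190+y/4]);z=40
b=[('side',[95,36,z-40],S(410,395)),('side',[95,-36,z+40],S(399,195)),('side',[112,24,z+22],S(380,290)),('side',[112,-24,z+22],S(375,233))]
x,r=fit(b,[486,-78,.24]);print(x,r.tolist())
o=get_obs();d=R.from_euler('z',x[2]).inv().apply(o['tool_pos']-[x[0],x[1],0]);print(d)
E
```

```text
[ 4.82843854e+02 -8.14723587e+01  2.38072526e-01] [[0.8, 0.4], [0.8, -1.1], [-0.7, 0.1], [-0.8, 0.1]]
[ 3.4831466   1.99166043 20.49276456]
```

Call:
arm_command:
  gripper: [60,60,60,60,60]
  dp:
    - [-0.2,0,0]
    - [-0.4,0,0]
    - [-0.4,0,0]
    - [-0.3,0,0]
    - [0,0,0]
  twist: [0,0,0,0,0]

```text
time: 14.15
tool_pos: [518.3, -71.0, 20.6]
tcp_rot: [-3.141, 0.0, -2.904]
contact_force: [-0.1, 0.3, 0.2]
grip_width: 60.1
finger_force: 0.0
```

Call:
arm_command:
  gripper: [20,0,0,0,0]
  dp:
    - [0,0,0]
    - [0,0,0]
    - [0,0,0]
    - [0,0,0]
    - [0,0,0]
  twist: [0,0,0,0,0]

```text
time: 14.78
tool_pos: [517.7, -71.2, 20.7]
tcp_rot: [3.142, 0.0, -2.905]
contact_force: [0.5, 0.5, -0.3]
grip_width: 15.0
finger_force: 0.0
```

Call:
arm_command:
  gripper: [0,0,0,0,0]
  dp:
    - [0,0,0]
    - [0,0,0]
    - [0,0,-0.4]
    - [0,0,-0.8]
    - [0,0,-0.8]
  twist: [0,0,0,0,0]

```text
time: 15.4
tool_pos: [517.4, -71.0, 71.4]
tcp_rot: [3.141, -0.0, -2.905]
contact_force: [-0.0, 0.6, -3.5]
grip_width: 12.0
finger_force: 30.0
```

Call:
arm_command:
  gripper: [0,0,0,0,0]
  dp:
    - [0,0,-0.8]
    - [-0.2,0,-0.6]
    - [-0.4,0,-0.1]
    - [-0.3,0,0]
    - [0,0,0]
  twist: [0,0,0,0,0]

```text
time: 16.02
tool_pos: [539.6, -65.6, 107.4]
tcp_rot: [3.141, -0.001, -2.904]
contact_force: [0.6, -0.2, -3.5]
grip_width: 11.9
finger_force: 30.0
```

```bash
python3 - <<'E'
from h import *
o=get_obs();Ru=R.from_euler('z',.238)
print(Ru.inv().apply(o['tool_pos']-[699.5,-28.6,114-19]),Ru.inv().apply(o['contact_force']),o['grip_width'])
E
```

```text
[-164.06116449    1.7720258    12.35736039] [ 0.58035134 -0.30283557 -3.52272598] 11.916834035914883
```

Call:
arm_command:
  gripper: [0,0,0,0,0]
  dp:
    - [-0.5,0,0]
    - [-0.8,0,0]
    - [-0.8,0,0]
    - [-0.6,0,0]
    - [-0.3,0,0]
  twist: [0,0,0,0,0]

```text
time: 16.65
tool_pos: [613.3, -48.0, 107.6]
tcp_rot: [3.141, -0.0, -2.905]
contact_force: [-0.2, -1.3, -2.7]
grip_width: 12.2
finger_force: 30.0
```

Call:
arm_command:
  gripper: [0,0,0,0,0]
  dp:
    - [-0.3,0,0]
    - [-0.2,0,0]
    - [-0.2,0,0]
    - [-0.1,0,0]
    - [0,0,0]
  twist: [0,0,0,0,0]

```text
time: 17.27
tool_pos: [631.7, -43.7, 108.2]
tcp_rot: [3.141, -0.0, -2.905]
contact_force: [-0.4, -0.7, -3.1]
grip_width: 11.9
finger_force: 30.0
```

```bash
cat > st.py <<'E'
from h import *
o=get_obs();Ru=R.from_euler('z',.238)
print(round(o['time'],2),Ru.inv().apply(o['tool_pos']-[699.5,-28.6,114-19]).round(1),Ru.inv().apply(o['contact_force']).round(1),Ru.inv().apply(o['moment']).round(2),o['tcp_rot'].round(3))
E
python3 st.py
```

```text
17.27 [-69.5   1.3  13.2] [-0.5 -0.6 -3.1] [ 0.07 -0.02 -0.01] [ 3.141 -0.    -2.905]
```

Call:
arm_command:
  gripper: [0,0,0,0,0]
  dp:
    - [-0.08,0,0]
    - [-0.08,0,0]
    - [-0.06,0,0]
    - [0,0,0]
    - [0,0,0]
  twist: [0,0,0,0,0]

```text
time: 17.9
tool_pos: [637.0, -42.4, 108.1]
tcp_rot: [3.141, -0.001, -2.905]
contact_force: [-4.1, -1.0, -1.5]
grip_width: 11.5
finger_force: 30.0
```

```bash
python3 st.py
```

```text
17.9 [-64.    1.4  13.1] [-4.3 -0.  -1.5] [ 0.1   0.58 -0.04] [ 3.141e+00 -1.000e-03 -2.905e+00]
```

Call:
arm_command:
  gripper: [0,0,0,0,0]
  dp:
    - [-0.04,0,0.02]
    - [-0.03,0,0.02]
    - [0,0,0]
    - [0,0,0]
    - [0,0,0]
  twist: [0,0,0,0,0]

```text
time: 18.52
tool_pos: [638.3, -42.2, 107.5]
tcp_rot: [3.142, -0.001, -2.905]
contact_force: [-7.9, -2.0, 0.7]
grip_width: 12.0
finger_force: 30.0
```

```bash
python3 st.py
```

```text
18.52 [-62.7   1.2  12.5] [-8.2 -0.1  0.7] [0.07 1.01 0.11] [ 3.142e+00 -1.000e-03 -2.905e+00]
```

```bash
cat > tilt.py <<'E'
from h import *
import sys,cv2
o=get_obs();off=float(sys.argv[1])
s=capture('side').astype(int);cv2.imwrite('pics/last.png',s[:,:,::-1])
m=(s[:,:,2]>s[:,:,0]*1.8+15)&(s[:,:,2]>s[:,:,1]*1.35)
g=o['tool_pos']+[0,0,19]-R.from_euler('z',.238).apply([off,0,0])
def P(l,p): return proj('side',R.from_euler('z',.238).apply(R.from_euler('y',-p).apply(l))+g)
for p in (0,.05,.1,.15): print(p,P([[95,-36,40],[95,36,40],[95,-36,-40],[95,36,-40],[88,6,10],[-60,6,10],[90,6,-40],[-60,6,-40]],p).round(1).tolist())
c=P([[95,0,0]],0)[0];x0,x1,y0,y1=int(c[0])-30,int(c[0])+60,int(c[1])-45,int(c[1])+40
for r in range(y0,y1,3):
    k=np.flatnonzero(m[r,x0:x1]);print(r,(x0+k[0],x0+k[-1],len(k)) if len(k) else '',end='; ')
E
python3 tilt.py 35
```

```text
0 [[267.0, 205.4], [265.4, 225.7], [270.5, 238.4], [269.1, 259.8], [271.1, 229.7], [347.3, 226.2], [272.2, 250.4], [346.8, 246.9]]
0.05 [[267.9, 203.3], [266.3, 223.5], [269.3, 236.5], [267.9, 257.9], [271.2, 227.9], [347.4, 227.5], [271.1, 248.6], [345.8, 248.1]]
0.1 [[268.9, 201.2], [267.4, 221.3], [268.4, 234.6], [266.9, 255.9], [271.5, 226.0], [347.6, 228.8], [270.0, 246.8], [344.7, 249.3]]
0.15 [[270.0, 199.2], [268.6, 219.2], [267.5, 232.7], [265.9, 253.9], [271.8, 224.1], [347.6, 230.1], [269.1, 244.9], [343.5, 250.4]]
187 ; 190 ; 193 ; 196 ; 199 ; 202 ; 205 (np.int64(267), np.int64(267), 1); 208 (np.int64(266), np.int64(268), 3); 211 (np.int64(266), np.int64(268), 3); 214 (np.int64(266), np.int64(268), 3); 217 (np.int64(265), np.int64(268), 4); 220 (np.int64(265), np.int64(267), 3); 223 (np.int64(265), np.int64(273), 9); 226 (np.int64(265), np.int64(327), 19); 229 (np.int64(265), np.int64(327), 18); 232 (np.int64(266), np.int64(327), 18); 235 (np.int64(266), np.int64(327), 18); 238 (np.int64(266), np.int64(327), 44); 241 (np.int64(267), np.int64(327), 48); 244 (np.int64(267), np.int64(327), 60); 247 (np.int64(267), np.int64(310), 44); 250 (np.int64(267), np.int64(269), 3); 253 (np.int64(268), np.int64(269), 2); 256 (np.int64(268), np.int64(269), 2); 259 ; 262 ; 265 ; 268 ; 271 ; [ WARN:0@0.306] global loadsave.cpp:1063 imwrite_ Unsupported depth image for selected encoder is fallbacked to CV_8U.
```

Pitch is about 0 and the plate is at the face, with light contact. I'll ease off and press down in stages, checking tilt.

Call:
arm_command:
  gripper: [0,0,0,0,0]
  dp:
    - [0.02,0,0.06]
    - [0,0,0.08]
    - [0,0,0.1]
    - [0,0,0.1]
    - [0,0,0]
  twist: [0,0,0,0,0]

```text
time: 19.2
tool_pos: [638.1, -42.2, 98.7]
tcp_rot: [3.142, -0.001, -2.905]
contact_force: [-5.6, -1.2, -2.4]
grip_width: 11.6
finger_force: 30.0
```

```bash
python3 st.py; python3 tilt.py 35 2>/dev/null
```

```text
19.2 [-62.8   1.3   3.7] [-5.7  0.1 -2.4] [-0.01  0.65  0.04] [ 3.142e+00 -1.000e-03 -2.905e+00]
0 [[267.5, 209.2], [265.9, 229.6], [270.9, 241.8], [269.6, 263.3], [271.5, 233.5], [347.2, 230.0], [272.6, 253.9], [346.8, 250.4]]
0.05 [[268.3, 207.1], [266.8, 227.5], [269.8, 240.0], [268.4, 261.4], [271.7, 231.6], [347.4, 231.2], [271.5, 252.1], [345.8, 251.6]]
0.1 [[269.3, 205.1], [267.8, 225.3], [268.8, 238.1], [267.3, 259.5], [271.9, 229.7], [347.5, 232.5], [270.5, 250.3], [344.7, 252.7]]
0.15 [[270.4, 203.1], [269.0, 223.3], [267.9, 236.2], [266.4, 257.5], [272.3, 227.9], [347.6, 233.8], [269.6, 248.5], [343.5, 253.9]]
191 ; 194 ; 197 ; 200 ; 203 ; 206 ; 209 (np.int64(267), np.int64(268), 2); 212 (np.int64(266), np.int64(268), 3); 215 (np.int64(266), np.int64(268), 3); 218 (np.int64(266), np.int64(268), 3); 221 (np.int64(266), np.int64(268), 3); 224 (np.int64(265), np.int64(269), 5); 227 (np.int64(265), np.int64(274), 9); 230 (np.int64(265), np.int64(327), 19); 233 (np.int64(266), np.int64(327), 18); 236 (np.int64(266), np.int64(327), 19); 239 (np.int64(266), np.int64(327), 18); 242 (np.int64(267), np.int64(327), 43); 245 (np.int64(267), np.int64(327), 50); 248 (np.int64(267), np.int64(327), 60); 251 (np.int64(268), np.int64(300), 33); 254 (np.int64(268), np.int64(270), 3); 257 (np.int64(268), np.int64(270), 3); 260 (np.int64(269), np.int64(270), 2); 263 ; 266 ; 269 ; 272 ; 275 ;
```

Level and moving down freely; 3.7 → −14 remains.

Call:
arm_command:
  gripper: [0,0,0,0,0]
  dp:
    - [0,0,0.1]
    - [0,0,0.1]
    - [0,0,0.1]
    - [0,0,0.1]
    - [0,0,0]
  twist: [0,0,0,0,0]

```text
time: 19.88
tool_pos: [637.3, -42.5, 88.7]
tcp_rot: [3.141, -0.003, -2.905]
contact_force: [-8.4, -2.7, 1.4]
grip_width: 12.0
finger_force: 30.0
```

```bash
python3 st.py; python3 tilt.py 35 2>/dev/null | tail -1
```

```text
19.88 [-63.7   1.1  -6.3] [-8.8 -0.6  1.4] [-0.04  1.26  0.15] [ 3.141e+00 -3.000e-03 -2.905e+00]
195 ; 198 ; 201 ; 204 ; 207 ; 210 ; 213 (np.int64(269), np.int64(270), 2); 216 (np.int64(269), np.int64(270), 2); 219 (np.int64(268), np.int64(270), 3); 222 (np.int64(268), np.int64(270), 3); 225 (np.int64(268), np.int64(270), 3); 228 (np.int64(268), np.int64(270), 3); 231 (np.int64(267), np.int64(275), 9); 234 (np.int64(268), np.int64(328), 17); 237 (np.int64(268), np.int64(328), 17); 240 (np.int64(268), np.int64(328), 17); 243 (np.int64(268), np.int64(328), 17); 246 (np.int64(268), np.int64(328), 33); 249 (np.int64(268), np.int64(328), 50); 252 (np.int64(268), np.int64(328), 61); 255 (np.int64(269), np.int64(282), 12); 258 (np.int64(269), np.int64(270), 2); 261 (np.int64(269), np.int64(270), 2); 264 (np.int64(269), np.int64(270), 2); 267 ; 270 ; 273 ; 276 ; 279 ;
```

Call:
arm_command:
  gripper: [0,0,0,0,0]
  dp:
    - [0.03,0,0.05]
    - [0,0,0.06]
    - [0,0,0.06]
    - [0,0,0]
    - [0,0,0]
  twist: [0,0,0,0,0]

```text
time: 20.55
tool_pos: [637.2, -42.5, 84.6]
tcp_rot: [-3.142, -0.001, -2.905]
contact_force: [-7.1, -2.3, 1.0]
grip_width: 11.7
finger_force: 30.0
```

```bash
python3 st.py; python3 tilt.py 35 2>/dev/null | tail -1; python3 -c "
import cv2;s=cv2.imread('pics/last.png');cv2.imwrite('pics/i1.png',cv2.resize(s[190:280,230:340],None,fx=6,fy=6,interpolation=3))"
```

```text
20.55 [-63.9   1.2 -10.4] [-7.4 -0.5  1. ] [0.03 0.91 0.07] [-3.142e+00 -1.000e-03 -2.905e+00]
196 ; 199 ; 202 ; 205 ; 208 ; 211 ; 214 (np.int64(269), np.int64(271), 3); 217 (np.int64(269), np.int64(271), 3); 220 (np.int64(269), np.int64(271), 3); 223 (np.int64(268), np.int64(270), 3); 226 (np.int64(268), np.int64(270), 3); 229 (np.int64(268), np.int64(270), 3); 232 (np.int64(268), np.int64(275), 8); 235 (np.int64(268), np.int64(328), 16); 238 (np.int64(268), np.int64(328), 16); 241 (np.int64(268), np.int64(328), 18); 244 (np.int64(268), np.int64(328), 18); 247 (np.int64(268), np.int64(328), 23); 250 (np.int64(269), np.int64(328), 48); 253 (np.int64(269), np.int64(328), 60); 256 (np.int64(269), np.int64(328), 60); 259 (np.int64(269), np.int64(270), 2); 262 (np.int64(269), np.int64(270), 2); 265 (np.int64(269), np.int64(270), 2); 268 ; 271 ; 274 ; 277 ; 280 ;
```

View pics/i1.png

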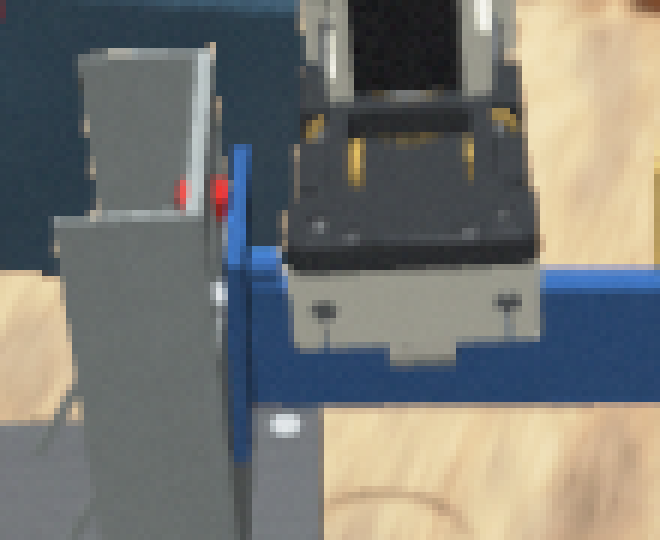

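The picture shows the bracket nearly level, claws in the slots, catch pressed in and the plate close to the face. I continue down.

Call:
arm_command:
  gripper: [0,0,0,0,0]
  dp:
    - [0,0,0.06]
    - [0,0,0.06]
    - [0,0,0.06]
    - [0,0,0.06]
    - [0,0,0]
  twist: [0,0,0,0,0]

```text
time: 21.22
tool_pos: [637.3, -42.5, 78.6]
tcp_rot: [-3.141, -0.001, -2.905]
contact_force: [-6.2, -2.9, 0.7]
grip_width: 11.7
finger_force: 30.0
```

```bash
python3 st.py; python3 tilt.py 35 2>/dev/null | sed -n '1,3p;$p'; python3 - <<'E'
import cv2,numpy as np
for f in ('side0','last'):
    s=cv2.imread(f'pics/{f}.png').astype(int)[195:240,250:280]
    m=(s[:,:,2]>150)&(s[:,:,1]<80);y,x=np.nonzero(m);print(f,len(y),sorted(set(zip((y+195).tolist(),(x+250).tolist()))))
E
```

```text
21.23 [-63.7   1.1 -16.4] [-6.7 -1.3  0.7] [-0.03  0.99  0.14] [-3.141e+00 -1.000e-03 -2.905e+00]
0 [[268.8, 217.6], [267.3, 238.4], [272.1, 249.4], [270.9, 271.1], [272.8, 241.8], [347.5, 238.3], [273.8, 261.6], [347.1, 258.1]]
0.05 [[269.6, 215.6], [268.2, 236.3], [271.0, 247.6], [269.7, 269.3], [272.9, 239.9], [347.7, 239.5], [272.7, 259.9], [346.0, 259.3]]
0.1 [[270.6, 213.6], [269.2, 234.2], [270.0, 245.8], [268.7, 267.4], [273.2, 238.1], [347.8, 240.7], [271.7, 258.2], [344.9, 260.4]]
199 ; 202 ; 205 ; 208 ; 211 ; 214 ; 217 (np.int64(270), np.int64(270), 1); 220 (np.int64(270), np.int64(271), 2); 223 (np.int64(270), np.int64(271), 2); 226 (np.int64(269), np.int64(271), 3); 229 (np.int64(268), np.int64(270), 3); 232 (np.int64(268), np.int64(270), 3); 235 (np.int64(268), np.int64(276), 9); 238 (np.int64(268), np.int64(328), 18); 241 (np.int64(268), np.int64(328), 17); 244 (np.int64(268), np.int64(328), 17); 247 (np.int64(268), np.int64(328), 18); 250 (np.int64(269), np.int64(328), 28); 253 (np.int64(269), np.int64(328), 49); 256 (np.int64(269), np.int64(328), 59); 259 (np.int64(269), np.int64(274), 4); 262 (np.int64(269), np.int64(271), 3); 265 (np.int64(269), np.int64(270), 2); 268 (np.int64(269), np.int64(270), 2); 271 ; 274 ; 277 ; 280 ; 283 ; side0 13 [(219, 268), (220, 266), (220, 267), (220, 268), (221, 266), (221, 267), (221, 268), (222, 266), (222, 267), (222, 268), (223, 266), (223, 267), (223, 268)]
last 14 [(220, 266), (220, 267), (220, 268), (221, 265), (221, 266), (221, 267), (221, 268), (222, 265), (222, 266), (222, 267), (222, 268), (223, 266), (223, 267), (223, 268)]
```

```bash
python3 - <<'E'
import cv2,numpy as np
a=cv2.imread('pics/i1.png')[3::6,3::6].astype(int);b=cv2.imread('pics/last.png')[190:280,230:340].astype(int);c=cv2.imread('pics/side0.png')[190:280,230:340].astype(int)
for n,s in(('prev',a),('now',b),('start',c)):
    y,x=np.nonzero(s[:,:,2]-s[:,:,1]>60);k=(x<45)&(y<45);print(n,[(int(q)+190,int(p)+230,int(s[q,p,2])) for q,p in zip(y[k],x[k])])
E
```

```text
prev [(219, 266, 156), (220, 260, 219), (220, 265, 142), (220, 266, 224), (220, 267, 217), (221, 260, 236), (221, 265, 151), (221, 266, 237), (221, 267, 229), (222, 259, 152), (222, 260, 237), (222, 265, 154), (222, 266, 238), (222, 267, 226), (223, 260, 213), (223, 266, 194), (223, 267, 170), (224, 260, 164), (224, 266, 135), (224, 267, 125), (225, 266, 135), (225, 267, 129)]
now [(219, 266, 162), (219, 267, 192), (219, 268, 202), (220, 265, 143), (220, 266, 227), (220, 267, 232), (220, 268, 232), (221, 265, 153), (221, 266, 237), (221, 267, 237), (221, 268, 233), (222, 265, 156), (222, 266, 238), (222, 267, 238), (222, 268, 233), (223, 266, 196), (223, 267, 192), (223, 268, 185), (224, 266, 135), (224, 267, 134), (224, 268, 131), (225, 266, 136), (225, 267, 134), (225, 268, 133)]
start [(219, 266, 158), (219, 267, 185), (219, 268, 196), (220, 265, 138), (220, 266, 223), (220, 267, 228), (220, 268, 230), (221, 265, 149), (221, 266, 235), (221, 267, 235), (221, 268, 232), (221, 269, 151), (222, 265, 150), (222, 266, 236), (222, 267, 235), (222, 268, 231), (222, 269, 144), (223, 266, 191), (223, 267, 189), (223, 268, 185), (223, 269, 133), (224, 266, 131), (224, 267, 130), (224, 268, 132), (225, 266, 133), (225, 267, 133), (225, 268, 135), (225, 269, 137)]
```

Call:
arm_command:
  gripper: [0,0,0,0,0]
  dp:
    - [0,0,0.06]
    - [0,0,0.06]
    - [0,0,0.06]
    - [0,0,0]
    - [0,0,0]
  twist: [0,0,0,0,0]

```text
time: 21.9
tool_pos: [637.4, -42.9, 77.2]
tcp_rot: [-3.14, 0.0, -2.904]
contact_force: [-14.9, -2.5, 18.5]
grip_width: 11.7
finger_force: 30.0
```

```bash
python3 st.py; python3 tilt.py 35 2>/dev/null | sed -n '1,3p;$p'
```

```text
21.9 [-63.7   0.8 -17.8] [-15.1   1.   18.5] [0.25 2.04 0.31] [-3.14   0.    -2.904]
0 [[268.9, 218.1], [267.4, 238.8], [272.1, 249.8], [271.0, 271.5], [272.9, 242.2], [347.5, 238.7], [273.9, 262.0], [347.0, 258.5]]
0.05 [[269.7, 216.1], [268.3, 236.8], [271.1, 248.1], [269.8, 269.7], [273.0, 240.4], [347.7, 239.9], [272.8, 260.3], [346.0, 259.7]]
0.1 [[270.7, 214.1], [269.3, 234.7], [270.1, 246.2], [268.8, 267.9], [273.3, 238.6], [347.8, 241.2], [271.8, 258.6], [344.9, 260.9]]
199 ; 202 ; 205 ; 208 ; 211 ; 214 ; 217 ; 220 (np.int64(270), np.int64(271), 2); 223 (np.int64(270), np.int64(271), 2); 226 (np.int64(269), np.int64(271), 3); 229 (np.int64(269), np.int64(270), 2); 232 (np.int64(268), np.int64(270), 3); 235 (np.int64(268), np.int64(276), 9); 238 (np.int64(269), np.int64(328), 16); 241 (np.int64(269), np.int64(328), 17); 244 (np.int64(269), np.int64(328), 17); 247 (np.int64(269), np.int64(328), 17); 250 (np.int64(269), np.int64(328), 18); 253 (np.int64(269), np.int64(328), 49); 256 (np.int64(269), np.int64(328), 60); 259 (np.int64(269), np.int64(328), 60); 262 (np.int64(269), np.int64(271), 3); 265 (np.int64(269), np.int64(270), 2); 268 (np.int64(270), np.int64(270), 1); 271 ; 274 ; 277 ; 280 ; 283 ;
```

Hard stop below (≈20 N), and the catch is out: its rear no longer shows at column 260, matching the start. I'll ease off, open and rise.

Call:
arm_command:
  gripper: [0,5,40,60,60]
  dp:
    - [0.02,0,-0.06]
    - [0,0,0]
    - [0,0,0]
    - [0,0,0]
    - [0,0,0]
  twist: [0,0,0,0,0]

```text
time: 22.58
tool_pos: [637.7, -42.2, 75.5]
tcp_rot: [-3.142, 0.001, -2.905]
contact_force: [0.1, -0.2, -0.5]
grip_width: 37.2
finger_force: 0.0
```

Call:
arm_command:
  gripper: [60,60,60,60,60]
  dp:
    - [0,0,-0.2]
    - [0,0,-0.6]
    - [0,0,-1]
    - [0,0,-1]
    - [0,0,-1]
  twist: [0,0,0,0,0]

```text
time: 23.2
tool_pos: [637.5, -42.3, 172.6]
tcp_rot: [-3.141, 0.001, -2.905]
contact_force: [-0.4, 0.2, 0.7]
grip_width: 59.9
finger_force: 0.0
```

Call:
arm_command:
  gripper: [60,60,60,60,60]
  dp:
    - [0,0,-1]
    - [0.5,0,-0.5]
    - [1,0,0]
    - [1,0,0]
    - [0,0,0]
  twist: [0,0,0,0,0]

```text
time: 23.82
tool_pos: [574.8, -57.3, 208.5]
tcp_rot: [3.141, -0.0, -2.906]
contact_force: [0.4, 0.6, 0.5]
grip_width: 60.1
finger_force: 0.0
```

```bash
python3 - <<'E'
from h import *
import cv2
print(get_obs()['contact_force'],get_obs()['time'])
s=capture('side')[:,:,::-1];cv2.imwrite('pics/j1.png',cv2.resize(s[180:290,220:380],None,fx=5,fy=5,interpolation=3))
E
```

```text
[0.3726529  0.60846146 0.47177956] 23.825
```

View pics/j1.png

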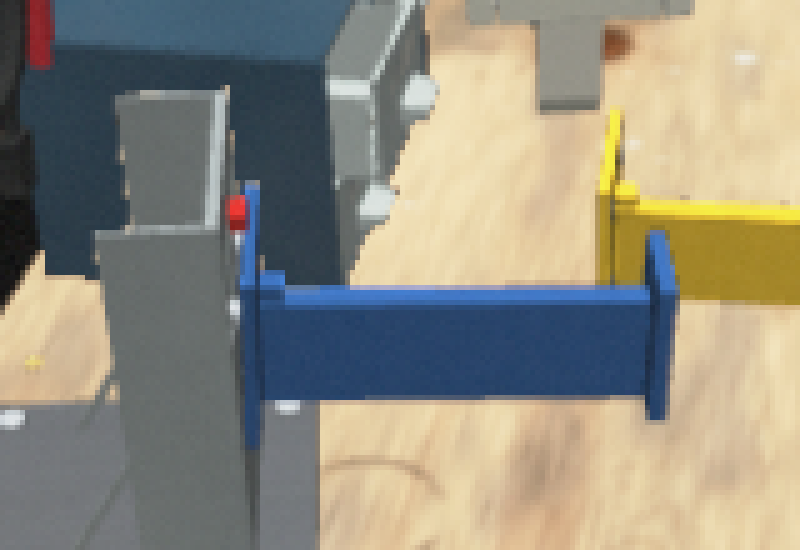

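The bracket hangs level on the claws with the plate at the face. The catch is out at (237,213), the gripper is clear, and yellow is untouched. Quick numeric check against home before handing in.

```bash
python3 - <<'E'
from h import *
S=lambda x,y:np.array([220+x/5,180+y/5])
b=[([95,-36,40],S(250,183)),([95,36,-40],S(247,447)),([88,6,10],S(262,303)),([-66,6,10],S(648,304)),([88,6,-40],S(262,398)),([-66,6,-40],S(648,399))]
Ru=R.from_euler('z',.238)
def f(v):
    return np.concatenate([proj('side',Ru.apply(R.from_euler('ZY',[v[3],-v[2]]).apply(l)+[v[0],0,v[1]])+[699.5,-28.6,114])[0]-p for l,p in b])
s=least_squares(f,[-95,-14,0,0],x_scale=[10,10,.1,.1],loss='soft_l1');print(s.x.round(3),s.fun.round(1))
E
```

```text
[-9.7501e+01 -1.8914e+01  1.9000e-02 -5.4000e-02] [-0.2 -0.4 -0.3  0.  -0.  -0.2  0.3 -0.4  1.5  0.5 -0.7  0.4]
```

```bash
python3 -c "
from plant import *
print(close_job())"
```

```text
the job is handed in; nothing more can be done
None
```

The blue bracket hangs on the upright with both claws in the slots and the red catch sprung out over its plate; the gripper is clear, yellow was not touched, and I handed the job in at about 24 s (my last fit: 97.5 mm in front of the face, 19 mm below the slot edge, about 1° nose-up, all within tolerance), though no verdict came back.

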